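# Turn the slanted culture tube upright on the rail and stand it in the holder

## Robot

A 7-joint arm with a two-finger parallel gripper is mounted at the origin on the work surface. World frame = base frame: x ahead of the robot, y to its left, z up, the work surface at z = 0. Lengths are in mm, angles in rad, forces in N, time in s.
With the tool pointing down it reaches from about 425 to 975 mm from the base axis. Payload 16.7 kg.
Tool frame: the origin (TCP) lies between the finger pads; the fingertips stand ahead of it and the grasp point (between the pads) lies 8 mm behind it (robot.tip_extent is the z of the fingertips in the tool frame, in mm); z points along the fingers, y is the line along which they close (so a half turn about z gives the same grasp; the last joint's range is limited). The gripper opens to 85 mm and grips with 20 to 120 N. Pads are 22 mm wide; open, the fingers measure 114 mm over their backs; the gripper's body (76 mm by 85 mm) begins 54 mm behind the grasp point. The pads swing forward as they close: fully open they stand 13 mm farther back than shut.
Start: joints at [1.131, 0.426, 0.074, 1.606, -0.034, 1.111, -0.067], TCP at [193.504, -646.632, 242.302] pointing down, gripper open.
Joint ranges: [-2.85, 2.85], [-0.5, 2.14], [-1.23, 1.37], [0.21, 2.46], [-1.02, 4.16], [0.16, 2.05], [-2.73, 2.73]. Speed limits (rad/s): [1.89, 1.89, 2.39, 2.39, 3.01, 3.01, 3.01].

## Interface

Orientations are given as a 3x3 rotation matrix whose columns are the frame's x, y, z axes.
In Python, from bench import robot, inverse_kinematics, viewer, job_done gives the robot as it stands. Calls block until the motion is done:
- robot.reach(position, orientation): joint-space move of the TCP to a pose.
- robot.movel(position, orientation=None, v=150): straight line of the TCP; orientation=None keeps the orientation; v is the mean speed in mm/s.
- robot.move_joints(angles): joint-space move.
- robot.move_gripper(opening, newtons=None): opening from 0.0 (shut) to 1.0 (fully open); newtons is the grip in N (None keeps the last); returns when the fingers have stopped.
- robot.wait(seconds).
- inverse_kinematics(position, orientation): joint angles nearest the present ones, or None.
- robot.state(): the state.
- viewer.capture(name): name is "scene" or "top" or "wrist"; returns a dict with "frame" (420x560x3 uint8, red, green, blue), "depth" (420x560 float32, mm along the optical axis (not along the pixel's ray), 0 where there is no reading), "fx", "fy", "cx", "cy" (pixels), "R" (3x3) and "t" (3): a world point X has camera coordinates R X + t; the wrist camera has in their place "T_tool_cam" (4x4, takes a point from camera to tool coordinates, whose origin is the TCP and whose axes are the flange's). Camera axes: x right, y down, z forward; pixel columns grow to the right and rows downward; lengths in mm; the calibration is good to about 2 mm. A picture is of the moment at which its call begins: read the wrist's pose just before it.
A pose or a line that the arm cannot do raises robot.PlanningError and nothing moves.
- job_done(): hands the job in; it is judged then, once.
Trained networks look in a picture, given as the dict that the camera call returned (one of the last four; its "shot" number tells which), for a name from the list of things; names that differ only in an ending like _2 or _b are one class to them, and where a whole thing is asked for, a point or a joint stands for the part that bears it (a point fixed in the world has none). Each returns a list of dicts, best first, with "conf" (0 to 1); they miss things now and then, are a little off and sometimes report something else, mostly with a low value. They report only what shows in the picture. A call takes as long as a camera call. They do not tell look-alikes from the thing itself.
- viewer.look_for(picture, label): "extent" ([left, top, right, bottom] in pixels, round what is visible of it).
- viewer.mark_of(picture, label): "position" ([row, column] in pixels: a listed point, or the origin of a listed thing).
The state is a dict: "time_s": time; "qpos": joint angles; "qvel": joint speeds; "joint_torque": joint torques, N m; "tcp_pos": TCP position; "ee_rot": TCP orientation; "force": force on the tool from outside, world axes, zero at the start; "wrist_torque": the same for the moment, N m; "width": opening from 0.0 (shut) to 1.0 (fully open); "grip_force": force on a finger pad.
Only numpy, scipy, OpenCV 4.12 (cv2) and the standard library are available. Lean on these libraries where they do the work, as an engineer would, in place of code of your own. Each camera call takes 0.05 s, during which the arm holds its last target. There are 200 camera calls.

## Task

Take the orange-capped sample tube out of its slanted rest and push its leaning lower part against the fixed steel rail, so that it swings upright between the fingers while you hold it. Then set it down upright, without dropping it, on the floor of the well in the green holder and let go. Leave the blue-capped tube in its own rest.

Things in the scene. Friction and masses are not known exactly. Their poses are not given: they have to be found in the camera images.
- orange_tube_center (a point): Mid-axis point, 60 mm from either end, of the orange-capped tube: rigid white cylinder 30 mm in diameter (cap too), 120 mm long, 60 g, flat foot; z from foot to cap. It starts leaning 45 degrees, cap up and towards the robot, in one of two grey rests that cradle its lowest 54 mm and open upward. Grip level across it 85 mm from the foot; at a light grip (8 N) it pivots between the pads when pushed.
- rail_edge (a point): Fixed steel rail: level flat bar 180 mm long, 12 mm high, 8 mm thick, top 100 mm above the bench, on posts 168 mm apart, open below between them. The point is the middle of its top edge on the robot's side: x level, square to the bar, away from the robot (near face at x = 0), y along the bar, z up. Turned by up to 17 degrees; the bench in front of it is clear for 120 mm.
- holder: Fixed green block, 95 x 95 mm and 50 mm high, with one round upright well in the middle, 50 mm in diameter and 42 mm deep; the well's floor is 8 mm above the bench. Origin at the middle of its underside, z up.
- blue_tube_center (a point): Mid-axis point of the other tube, the same but with a blue cap and ring, lying in the other grey rest in the same manner; to be left alone. z from foot to cap.
Not all that is in view belongs to the job. Leave any yellow look-alike of the part that bears orange_tube_center alone.

How it is judged:
By the outcome, as a careful person would: the job done as asked, in the order asked, and still so for the second after the job is handed in, with the robot touching nothing.
It also fails if it takes over 51 s, if anything falls off the work surface, if the arm or the gripper's body presses on something with over 40 N, if the wrist force passes 120 N, or if a joint passes its speed limit or range.

## Working session

There is one attempt and no reset: what is moved stays moved. The work goes in short steps, each a Python script; the robot and the scene stay as the last script left them, time stands still between calls to the robot, and variables do not carry over. Pictures are saved under pics/ and viewed, at most 10 in all, crops included, and the job is handed in when it is done.

```bash
mkdir -p pics; cat > h.py <<'E'
import numpy as np, cv2
from bench import robot, inverse_kinematics, viewer, job_done
def save(p,name,crop=None,scale=1):
    f=p["frame"]
    if crop: f=f[crop[1]:crop[3],crop[0]:crop[2]]
    f=cv2.resize(f,None,fx=scale,fy=scale,interpolation=cv2.INTER_CUBIC)
    cv2.imwrite("pics/"+name,f[:,:,::-1])
def cloud(p,Twt=None):
    d=p["depth"];v,u=np.mgrid[:d.shape[0],:d.shape[1]]
    X=np.stack([(u-p["cx"])/p["fx"]*d,(v-p["cy"])/p["fy"]*d,d],-1)
    if "R" in p: W=(X-np.array(p["t"]))@np.array(p["R"])
    else:
        T=Twt@np.array(p["T_tool_cam"]); W=X@T[:3,:3].T+T[:3,3]
    W[d<=0]=np.nan
    return W
def tool():
    s=robot.state();T=np.eye(4);T[:3,:3]=s["ee_rot"];T[:3,3]=s["tcp_pos"];return T
E
python3 - <<'E'
from h import *
for n in ("scene","top"):
    p=viewer.capture(n);save(p,n+".png",scale=1.4);np.savez(n+".npz",**{k:np.array(v) for k,v in p.items()})
    W=cloud(p)
    for l in ("orange_tube_center","blue_tube_center","rail_edge","holder"):
        for m in viewer.mark_of(p,l)[:3]:
            r,c=m["position"];print(n,l,round(r),round(c),round(m["conf"],2),np.round(W[int(r),int(c)]))
print(robot.tip_extent,robot.state()["time_s"])
E
```

```text
scene orange_tube_center 234 275 0.97 [650. -22.  96.]
scene orange_tube_center 210 318 0.89 [565. 142.  72.]
scene blue_tube_center 192 378 0.79 [558. 336.  77.]
scene blue_tube_center 241 240 0.66 [ 647. -111.   99.]
scene rail_edge 242 240 0.81 [ 647. -111.   99.]
scene holder 258 136 0.72 [ 514. -343.   30.]
top orange_tube_center 230 264 0.87 [541.  28.  26.]
top orange_tube_center 225 218 0.82 [547. 144.  92.]
top blue_tube_center 228 140 0.86 [542. 337.  91.]
top rail_edge 185 320 0.71 [ 641. -112.  102.]
top holder 256 402 0.78 [ 468. -336.   12.]
11.0 0.5
```

View pics/scene.png

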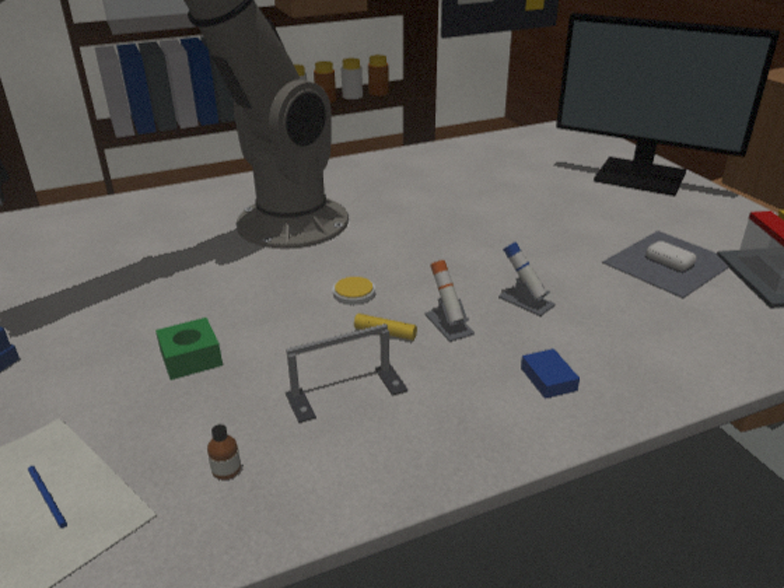

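View pics/top.png

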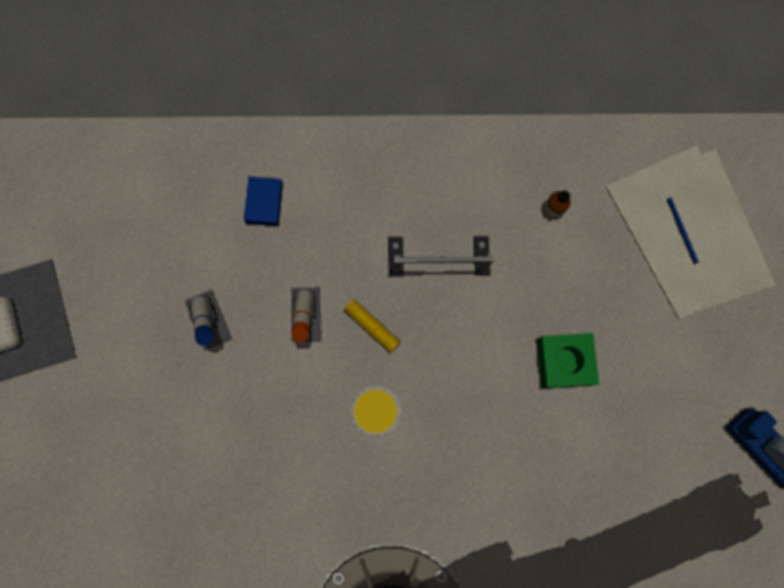

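Candidates in the scene view (native pixels): the orange-capped tube in its rest (318,210), the blue-capped one (378,192), and a yellow tube lying on the bench (275,234). The first fits the description, since it is white with an orange cap and leans in a grey rest. Next I'll crop in on it and fit the geometry.

```bash
python3 - <<'E'
from h import *
from scipy.optimize import least_squares
ps={n:{k:v for k,v in np.load(n+".npz").items()} for n in("scene","top")}
save(ps["scene"],"crop.png",(250,160,400,250),5)
Ws={n:cloud(p) for n,p in ps.items()}
def near(n,c,r,zmin):
    W=Ws[n];m=(np.linalg.norm(W[...,:2]-c,axis=-1)<r)&(W[...,2]>zmin);return W[m],ps[n]["frame"][m]
def fit(A,x0):
    def f(x):
        d=np.array([x[2],x[3],1.]);d/=np.linalg.norm(d);q=A-np.array([x[0],x[1],80]);return np.linalg.norm(q-np.outer(q@d,d),axis=1)-15
    s=least_squares(f,x0,loss="soft_l1",f_scale=2);d=np.array([*s.x[2:],1]);d/=np.linalg.norm(d)
    a=np.array([s.x[0],s.x[1],80]);r=f(s.x);t=(A-a)[abs(r)<4]@d
    cap=a+d*np.percentile(t,99.5)
    print(len(A),"axis",d.round(3),"at z80",a.round(1),"rms",np.median(abs(r)).round(2),"cap end",cap.round(1),"centre",(cap-60*d).round(1),"lean",np.degrees(np.arccos(d[2])).round(1))
for nm,c in(("orange",(548,142)),("blue",(545,337))):
  for ns in(("scene",),("top",),("scene","top")):
    A=np.vstack([near(n,c,75,50)[0] for n in ns]);fit(A,[*c,-1,0])
for n in Ws:
    W=Ws[n];m=(abs(W[...,2]-100)<8)&(abs(W[...,0]-645)<60)&(abs(W[...,1]+112)<110);Q=W[m]
    u,s,v=np.linalg.svd(Q[:,:2]-Q[:,:2].mean(0));
    along=(Q[:,:2]-Q[:,:2].mean(0))@v[0];perp=(Q[:,:2]-Q[:,:2].mean(0))@v[1]
    print(n,"rail",len(Q),Q.mean(0).round(1),"dir",v[0].round(3),np.percentile(along,[1,99]).round(1),np.percentile(perp,[1,99]).round(1),"zmax",np.percentile(Q[:,2],[5,50,95]).round(1))
    m=(abs(W[...,2]-50)<6)&(abs(W[...,0]-470)<90)&(abs(W[...,1]+340)<90);Q=W[m][:,:2].astype(np.float32)
    print(n,"holder",cv2.minAreaRect(Q),len(Q),np.median(W[m][:,2]))
E
```

```text
412 axis [-0.712 -0.012  0.702] at z80 [542.5 150.7  80. ] rms 1.41 cap end [511.2 150.2 110.8] centre [554.  150.9  68.7] lean 45.4
407 axis [-0.709 -0.01   0.705] at z80 [540.5 149.7  80. ] rms 0.97 cap end [504.8 149.2 115.5] centre [547.4 149.8  73.2] lean 45.2
819 axis [-0.712 -0.013  0.702] at z80 [541.5 150.2  80. ] rms 1.28 cap end [505.7 149.6 115.2] centre [548.5 150.3  73.1] lean 45.4
365 axis [-0.656 -0.263  0.708] at z80 [536.8 326.8  80. ] rms 1.46 cap end [508.2 315.3 110.9] centre [547.5 331.1  68.4] lean 44.9
395 axis [-0.653 -0.269  0.708] at z80 [534.6 326.4  80. ] rms 1.13 cap end [501.9 312.9 115.4] centre [541.1 329.1  73. ] lean 45.0
760 axis [-0.657 -0.265  0.705] at z80 [535.6 326.5  80. ] rms 1.46 cap end [502.8 313.2 115.2] centre [542.2 329.1  72.9] lean 45.1
scene rail 292 [ 648.6 -108.8   96.7] dir [-0.004 -1.   ] [-89.5  86. ] [-5.1  7.2] zmax [ 92.6  97.1 100.2]
scene holder ((468.89410400390625, -336.91729736328125), (102.79627227783203, 95.04668426513672), 2.4439804553985596) 720 48.03601880992284
top rail 266 [ 642.1 -108.4   99.7] dir [ 0.002 -1.   ] [-89.2  87.2] [-4.2  7.7] zmax [ 94.2  99.9 104. ]
top holder ((463.7459716796875, -338.20281982421875), (95.5241928100586, 97.08573150634766), 2.4286532402038574) 1105 50.71855112610052
```

View pics/crop.png

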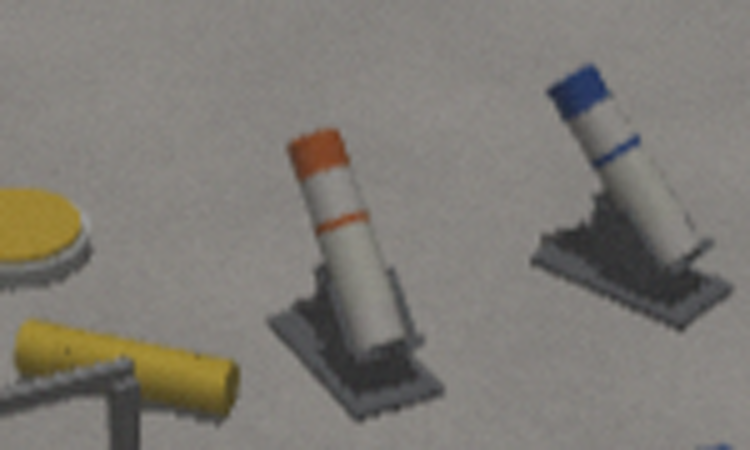

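The crop shows the orange-capped tube at crop pixel (350,250), leaning in its grey rest. The blue one is at (635,165) and the yellow look-alike lies flat at (125,370). The fit gives a 45° lean and centre ≈ (548,150,73), which matches the given sizes. I'll move above it and look once from close by.

```bash
cat >> h.py <<'E'
def Rd(yaw,s=1):  # tool down, tool y along world y rotated by yaw
    c,n=np.cos(yaw),np.sin(yaw);y=s*np.array([-n,c,0]);z=np.array([0,0,-1.]);return np.stack([np.cross(y,z),y,z],1)
E
python3 - <<'E'
from h import *
print(np.round(robot.state()["ee_rot"],2).tolist())
for s in(1,-1):
  for P in((530,150,180),(530,150,83),(600,-110,200),(620,-110,122),(466,-338,200),(466,-338,85)):
    q=inverse_kinematics(P,Rd(0,s));print(s,P,None if q is None else np.round(q,2))
s=-1 if robot.state()["ee_rot"][1][1]<0 else 1
robot.reach((530,150,200),Rd(0.0,s))
st=robot.state();print(st["time_s"],np.round(st["tcp_pos"],1),st["width"])
T=tool();p=viewer.capture("wrist");save(p,"w1.png");W=cloud(p,T)
for l in("orange_tube_center",):
    for m in viewer.mark_of(p,l)[:3]:
        r,c=m["position"];print(l,r,c,m["conf"],W[int(r),int(c)].round(1))
from scipy.optimize import least_squares
m=(np.linalg.norm(W[...,:2]-(548,150),axis=-1)<75)&(W[...,2]>60)&(W[...,2]<140);A=W[m]
def f(x):
    d=np.array([x[2],x[3],1.]);d/=np.linalg.norm(d);q=A-np.array([x[0],x[1],80]);return np.linalg.norm(q-np.outer(q@d,d),axis=1)-15
if len(A)>50:
    x=least_squares(f,[541,150,-1,0],loss="soft_l1",f_scale=2).x;print(len(A),x.round(3),np.median(abs(f(x))))
E
```

```text
[[0.96, 0.29, 0.0], [0.29, -0.96, 0.0], [0.0, -0.0, -1.0]]
1 (530, 150, 180) [ 0.45  0.5  -1.08  1.9   0.51  1.05  0.72]
1 (530, 150, 83) [ 0.39  0.65 -1.02  1.97  0.7   0.93  0.58]
1 (600, -110, 200) [ 0.59  0.44 -0.66  1.77  0.31  1.04  1.39]
1 (620, -110, 122) [ 0.55  0.56 -0.63  1.78  0.4   0.93  1.31]
1 (466, -338, 200) [ 0.99  0.37 -0.59  1.85  0.24  1.    1.88]
1 (466, -338, 85) [ 0.97  0.52 -0.57  1.93  0.38  0.8   1.76]
-1 (530, 150, 180) [ 0.21  0.38 -0.73  1.91  0.31  0.96 -2.24]
-1 (530, 150, 83) [ 0.06  0.48 -0.57  1.99  0.37  0.77 -2.29]
-1 (600, -110, 200) [ 0.28  0.37 -0.26  1.78  0.11  1.   -1.59]
-1 (620, -110, 122) [ 0.23  0.49 -0.21  1.8   0.13  0.87 -1.61]
-1 (466, -338, 200) [ 0.54  0.31 -0.03  1.87  0.01  0.96 -1.07]
-1 (466, -338, 85) [ 0.53  0.46 -0.02  1.96  0.01  0.73 -1.07]
3.5333 [530.3 149.3 200. ] 0.9984694441027007
orange_tube_center 175.9 280.5 0.74 [558.2 152.5  86.4]
orange_tube_center 179.5 401.4 0.65 [542.   31.7  30.4]
3693 [ 5.42103e+02  1.52351e+02 -1.00500e+00 -1.90000e-02] 0.37568250568153516
```

View pics/w1.png

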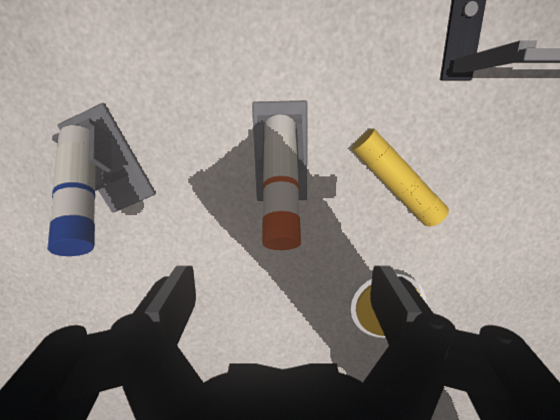

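The wrist view shows the orange tube at (281,190), midway between the fingers (185 and 385), with nothing under the finger paths. It measures y≈152 and 45°. Grasping and lifting now.

```bash
python3 - <<'E'
from h import *
R=Rd(0.01,-1)
robot.movel((531,151.3,83),R,v=120)
robot.move_gripper(0.0,25)
s=robot.state();print(s["time_s"],np.round(s["tcp_pos"],1),s["width"],s["grip_force"],np.round(s["force"],1))
robot.movel((531,151.3,185),R,v=120)
s=robot.state();print(s["time_s"],s["width"],s["grip_force"],np.round(s["force"],1))
robot.reach((535,-109,185),Rd(0,-1))
robot.wait(0.3)
s=robot.state();print(s["time_s"],np.round(s["tcp_pos"],1),s["width"],s["grip_force"],np.round(s["force"],1))
T=tool();p=viewer.capture("wrist");save(p,"w2.png");W=cloud(p,T)
m=(abs(W[...,2]-100)<8)&(abs(W[...,0]-645)<40)&(abs(W[...,1]+112)<110);Q=W[m]
if len(Q)>20:
    c=Q.mean(0);u,_,v=np.linalg.svd(Q[:,:2]-c[:2],full_matrices=False);e=(Q[:,:2]-c[:2])@v.T
    print("rail",len(Q),c.round(1),v[0].round(3),np.percentile(e,[1,99],axis=0).round(1).tolist(),np.percentile(Q[:,2],[5,50,95]).round(1))
    for y in range(-190,-20,20):
        q=Q[abs(Q[:,1]-y)<10]; print(y,len(q),q[:,0].min().round(1) if len(q) else'',np.median(q[:,0]).round(1) if len(q) else'')
p=viewer.capture("scene");save(p,"s2.png",(180,120,400,300),3)
E
```

```text
5.3083 [531.  151.3  83.2] 0.3415379877754863 26.271038353443146 [-1.1 -0.7  4.9]
6.3083 0.34148472028739024 25.777117609977722 [ 0.5  0.3 -0.1]
7.625 [ 535.2 -108.   185. ] 0.341907685159477 25.780294239521027 [-0.1  0.5  0.4]
rail 4207 [ 644.7 -105.1   99. ] [-0.002 -1.   ] [[-88.1, -3.8], [87.8, 7.4]] [ 94.8  99.3 100.6]
-190 376 640.6 645.0
-170 464 640.6 644.4
-150 464 640.7 644.4
-130 462 640.7 644.3
-110 459 640.7 644.3
-90 461 640.7 644.3
-70 444 640.8 644.4
-50 471 640.9 644.8
-30 487 640.9 644.9
```

View pics/s2.png

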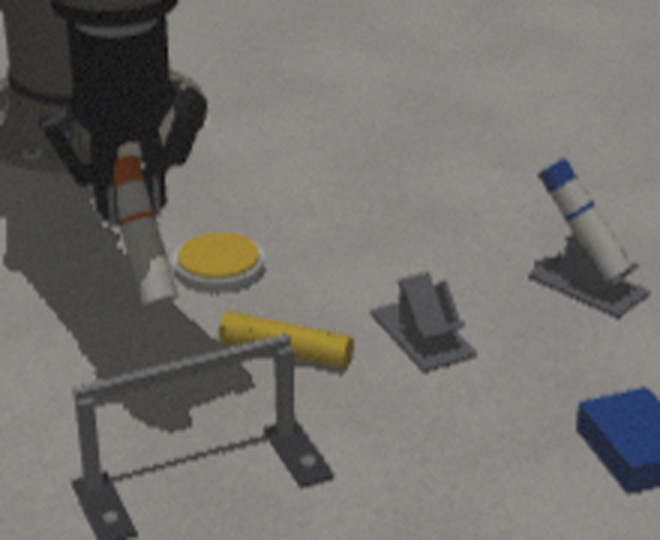

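View pics/w2.png

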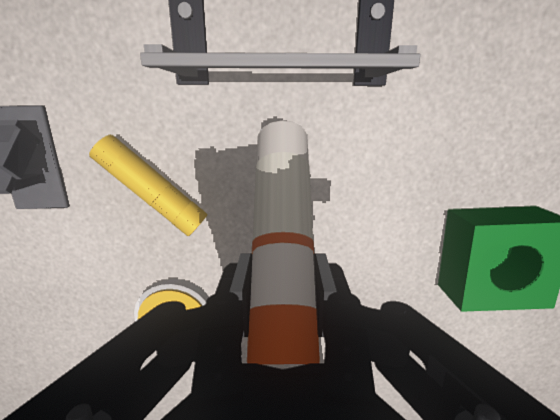

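Both pictures show the tube held at about 45°. In the wrist view its foot is at (285,130) and the rail runs along row 60; the wrist view puts the near face at x≈640.5, with almost no yaw. The blue tube is undisturbed. Next I'll descend, loosen to 8 N and push.

```bash
cat >> h.py <<'E'
from scipy.optimize import least_squares
def lean():
    T=tool();p=viewer.capture("wrist");W=cloud(p,T);c=T[:3,3]
    m=(abs(W[...,1]-c[1])<13)&(W[...,2]>c[2]-75)&(W[...,2]<c[2]+50)&(W[...,0]<634)&(W[...,0]>c[0]-60);A=W[m]
    def f(x):
        d=np.array([x[2],x[3],1.]);d/=np.linalg.norm(d);q=A-np.array([x[0],x[1],c[2]+8]);return np.linalg.norm(q-np.outer(q@d,d),axis=1)-15
    x=min((least_squares(f,[c[0],c[1],a,0],loss="soft_l1",f_scale=2) for a in(-1,-.4,0)),key=lambda s:s.cost).x
    print("lean deg x,y",np.degrees(np.arctan(x[2:])).round(1),"axis at grip rel",(x[:2]-c[:2]).round(1),"n",len(A),"res",np.median(abs(f(x))).round(2));return p
def st(tag=""):
    s=robot.state();print(tag,"t",s["time_s"],"tcp",np.round(s["tcp_pos"],1),"w",round(s["width"],3),"g",round(s["grip_force"],1),"F",np.round(s["force"],1),"M",np.round(s["wrist_torque"],2))
E
python3 - <<'E'
from h import *
R=Rd(0,-1)
robot.movel((550,-107,122),R,v=100);st();lean()
robot.move_gripper(0.0,8);st("loose");lean()
for x in(572,590,605,616,622): 
    robot.movel((x,-107,122),R,v=40);st(x)
    F=np.linalg.norm(robot.state()["force"])
    if F>25: print("stop");break
p=lean();save(p,"w3.png")
E
```

```text
t 8.525 tcp [ 550.2 -106.9  122.2] w 0.346 g 25.8 F [-0.7  0.1 -0. ] M [-0.07  0.03  0.03]
lean deg x,y [-44.9  -0.2] axis at grip rel [-0.4  1.3] n 13103 res 0.35
loose t 8.7917 tcp [ 550.2 -107.2  122.5] w 0.341 g 25.8 F [ 0.1 -0.3 -0. ] M [ 0.01 -0.01  0.03]
lean deg x,y [-45.   -0.2] axis at grip rel [-0.5  1.3] n 13118 res 0.35
572 t 9.5417 tcp [ 571.9 -106.9  121.8] w 0.342 g 25.8 F [-0.2 -0.1 -0.9] M [-0.02  0.03  0.01]
590 t 10.1417 tcp [ 590.  -106.9  121.7] w 0.338 g 25.8 F [-1.   0.5 -5.6] M [0.   0.54 0.01]
605 t 10.6667 tcp [ 604.9 -107.   121.9] w 0.343 g 25.6 F [-2.5  1.1 -3.4] M [0.03 0.58 0.05]
616 t 11.0917 tcp [ 615.9 -107.2  121.9] w 0.342 g 25.1 F [-3.7 -1.5 -4.9] M [-0.18  0.87 -0.01]
622 t 11.3917 tcp [ 621.9 -107.1  121.9] w 0.345 g 24.5 F [-2.5 -0.9 -3.1] M [-0.2   0.94  0.  ]
lean deg x,y [-16.1  -0.2] axis at grip rel [-7.7  1.2] n 7010 res 0.43
```

View pics/w3.png

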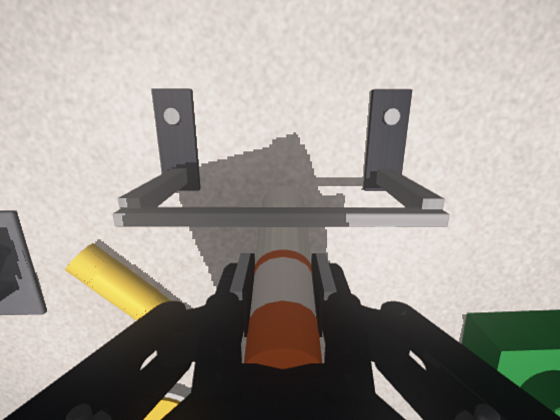

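The tube swung from 45° to 16°, but the grip stayed at 25 N, so it also slid about 7 mm in the pads. I'll loosen it in small steps, using the commanded opening and watching the grip force.

```bash
python3 - <<'E'
from h import *
for w in(0.2,0.28,0.31,0.325,0.335):
    robot.move_gripper(w,8);robot.wait(0.05);st(w)
    if robot.state()["grip_force"]<13: break
lean()
E
```

```text
0.2 t 11.7083 tcp [ 621.9 -107.1  122. ] w 0.34 g 24.5 F [-3.  -1.3 -4.3] M [-0.3   0.93 -0.02]
0.28 t 11.975 tcp [ 621.9 -107.1  122. ] w 0.344 g 24.5 F [-4.4 -0.7 -4.3] M [-0.32  0.96 -0.01]
0.31 t 12.2417 tcp [ 622.  -107.1  122. ] w 0.345 g 24.6 F [-3.9 -1.3 -2.6] M [-0.43  1.05 -0.01]
0.325 t 12.5083 tcp [ 622. -107.  122.] w 0.346 g 24.6 F [-4.2 -1.9 -4. ] M [-0.44  1.02 -0.06]
0.335 t 12.775 tcp [ 622. -107.  122.] w 0.342 g 24.6 F [-2.9 -2.3 -2.6] M [-0.47  1.06 -0.06]
lean deg x,y [-16.1  -0.2] axis at grip rel [-7.7  1.2] n 6981 res 0.43
```

The gripper won't go below the force it already holds, but it pivots at only about 5 N of push. Pushing nearer the foot cuts the sliding, so I'll back off, raise and push on in small steps with checks.

```bash
python3 - <<'E'
from h import *
R=Rd(0,-1)
robot.move_gripper(0.0,20);st("20N")
robot.movel((608,-107,122),R,v=80);robot.movel((608,-107,145),R,v=60);lean();st("raised")
for x in(618,622,626):
    robot.movel((x,-107,145),R,v=30);st(x);lean()
E
```

```text
20N t 13.0417 tcp [ 622. -107.  122.] w 0.34 g 24.6 F [-3.7 -1.1 -4. ] M [-0.51  1.06 -0.13]
lean deg x,y [-16.2  -0. ] axis at grip rel [-7.8  1.2] n 9157 res 0.35
raised t 13.95 tcp [ 607.9 -107.1  145. ] w 0.34 g 24.5 F [ 0.6 -0.1 -1.2] M [ 0. -0. -0.]
618 t 14.4333 tcp [ 617.8 -107.   144.6] w 0.346 g 24.9 F [-1.5 -1.  -2.7] M [-0.16  0.64  0.  ]
lean deg x,y [-14.5  -0.1] axis at grip rel [-8.   1.2] n 7969 res 0.39
622 t 14.7667 tcp [ 621.9 -107.   144.9] w 0.348 g 24.9 F [-4.  -0.1 -1.5] M [-0.16  0.81 -0.07]
lean deg x,y [-11.9  -0.2] axis at grip rel [-8.6  1.2] n 7480 res 0.45
626 t 15.1 tcp [ 625.9 -107.1  145. ] w 0.342 g 24.9 F [-3.4 -1.7 -0.6] M [-0.23  1.02 -0.02]
lean deg x,y [-9.4 -0.3] axis at grip rel [-9.1  1.3] n 6772 res 0.55
```

```bash
python3 - <<'E'
from h import *
R=Rd(0,-1)
robot.movel((620,-107,145),R,v=80);robot.movel((620,-107,153),R,v=60)
for x in(628,632,635):
    robot.movel((x,-107,153),R,v=30);st(x);p=lean()
save(p,"w4.png")
p=viewer.capture("scene");save(p,"s4.png",(180,120,400,300),3)
E
```

```text
628 t 16.1 tcp [ 627.8 -107.1  152.6] w 0.346 g 24.9 F [-4.2 -1.7  0.8] M [-0.25  0.83  0.02]
lean deg x,y [-7.6 -0.4] axis at grip rel [-9.4  1.3] n 6464 res 0.66
632 t 16.4333 tcp [ 632.  -106.9  152.9] w 0.347 g 24.5 F [-2.1  0.2 -1. ] M [-0.12  0.8  -0.05]
lean deg x,y [-9.7 -1.7] axis at grip rel [-9.5  1.4] n 3337 res 1.55
635 t 16.7333 tcp [ 635. -107.  153.] w 0.339 g 23.4 F [-2.7 -1.   0.9] M [-0.14  0.73 -0.05]
lean deg x,y [ 7.9 -1.8] axis at grip rel [3.3 1.3] n 1664 res 1.63
```

View pics/s4.png

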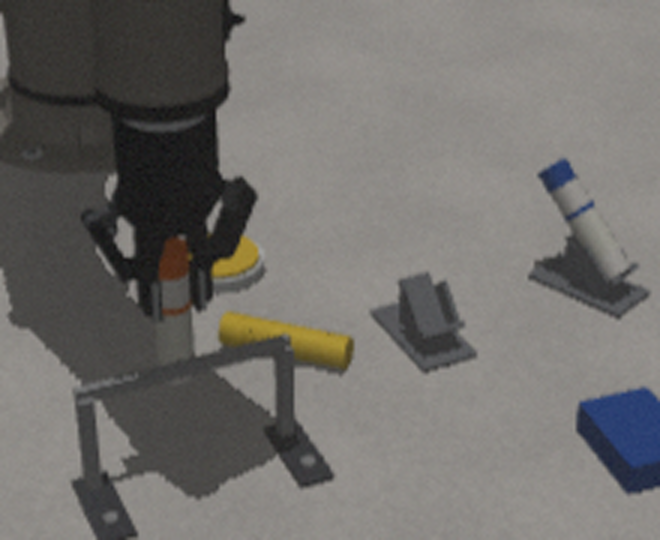

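The picture shows the tube nearly upright in the fingers, foot near (172,365), against the rail. My last two fits were spoiled by the x cut-off, so I'll back off and measure cleanly.

```bash
sed -i 's/(W\[...,0\]<634)/(W[...,0]<min(634,c[0]+45))/' h.py; python3 - <<'E'
from h import *
R=Rd(0,-1)
robot.movel((590,-107,153),R,v=120);st();p=lean()
E
```

```text
t 17.3583 tcp [ 590.8 -107.2  153.5] w 0.344 g 23.1 F [-0.3  1.  -0.9] M [ 0.01 -0.04  0.04]
lean deg x,y [-2.6 -0.1] axis at grip rel [-10.7   1.2] n 7940 res 0.58
```

```bash
python3 - <<'E'
from h import *
R=Rd(0,-1)
robot.movel((560,-120,190),R,v=120)
robot.movel((400,-337,190),R,v=150);robot.wait(0.2);st()
T=tool();p=viewer.capture("wrist");save(p,"w5.png");W=cloud(p,T);c=T[:3,3]
m=(abs(W[...,2]-50)<4)&(abs(W[...,0]-466)<80)&(abs(W[...,1]+338)<80);Q=W[m]
print("holder",cv2.minAreaRect(Q[:,:2].astype(np.float32)),np.percentile(Q,[.5,99.5],axis=0).round(1).tolist(),len(Q))
m=(abs(W[...,2]-8)<4)&(abs(W[...,0]-466)<30)&(abs(W[...,1]+338)<30);Q=W[m]
print("floor",len(Q),np.percentile(Q,[1,50,99],axis=0).round(1).tolist() if len(Q) else '')
m=(abs(W[...,0]-c[0]+10)<12)&(abs(W[...,1]-c[1]-1)<8)&(W[...,2]>c[2]+20)
print("cap top rel tcp",np.percentile(W[m][:,2]-c[2],[50,90,99]).round(1))
m=(abs(W[...,0]-c[0]+5)<25)&(abs(W[...,1]-c[1]-1)<13)&(W[...,2]<c[2]-20)&(W[...,2]>60)
print("foot rel tcp",np.percentile(W[m][:,2]-c[2],[0,1,5]).round(1))
lean()
E
```

```text
t 20.1167 tcp [ 400.2 -336.7  190. ] w 0.342 g 23.1 F [-0.  -0.8 -1. ] M [-0.07 -0.03 -0.02]
holder ((465.60797119140625, -335.6383972167969), (95.4660415649414, 95.28456115722656), 2.3618788719177246) [[417.9, -383.3, 47.5], [513.6, -287.9, 51.4]] 10047
floor 2112 [[442.2, -359.5, 5.7], [466.1, -336.0, 7.5], [488.9, -312.3, 10.2]]
cap top rel tcp [43.1 43.8 44.3]
foot rel tcp [-76.7 -75.3 -72.3]
lean deg x,y [-2.5 -0.1] axis at grip rel [-10.7   1.2] n 7946 res 0.57
```

View pics/w5.png

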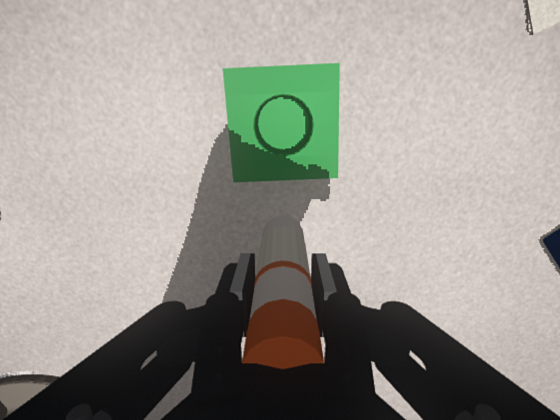

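The wrist view shows the empty well ring at (283,124), with the tube held near upright. The well centre is (466,-336) and the foot is 76 mm below the TCP. Lowering until contact.

```bash
python3 - <<'E'
from h import *
R=Rd(0,-1);x,y=473.3,-337.0
robot.movel((x,y,190),R,v=120);robot.movel((x,y,140),R,v=100);lean();robot.movel((x,y,90),R,v=60);robot.wait(.2);st("90")
f0=np.mean([robot.state()["force"][2] for _ in range(3)])
for z in np.arange(88,79.5,-1):
    robot.movel((x,y,z),R,v=20);fz=[]
    for _ in range(4): robot.wait(.03);fz.append(robot.state()["force"][2])
    print(z,round(np.mean(fz),1))
    if np.mean(fz)-f0>4: break
st("down");lean()
E
```

```text
lean deg x,y [-2.5 -0.1] axis at grip rel [-10.7   1.3] n 7942 res 0.57
90 t 22.8583 tcp [ 473.4 -337.1   90.3] w 0.34 g 23.1 F [0.3 0.  0.1] M [ 0.   -0.03  0.01]
88.0 -0.4
87.0 -0.4
86.0 -0.7
85.0 5.3
down t 24.3917 tcp [ 473.6 -337.1   85.3] w 0.34 g 23.7 F [0.8 0.8 5.5] M [ 0.08  0.15 -0.02]
lean deg x,y [-4.9 -0.7] axis at grip rel [16.2 -0.8] n 10145 res 3.2
```

Contact came at z 85, as predicted. One more millimetre to seat the foot, then release and retreat.

```bash
python3 - <<'E'
from h import *
R=Rd(0,-1);x,y=473.3,-337.0
robot.movel((x,y,84.2),R,v=10);st()
robot.move_gripper(0.45);robot.wait(.2);robot.move_gripper(1.0);st("open")
robot.movel((x,y,220),R,v=150);robot.wait(.3)
robot.movel((400,-337,240),R,v=150);st("up")
T=tool();p=viewer.capture("wrist");save(p,"w6.png");W=cloud(p,T)
A=W[(abs(W[...,0]-466)<40)&(abs(W[...,1]+336)<40)&(W[...,2]>60)&(W[...,2]<124)]
def f(x):
    d=np.array([x[2],x[3],1.]);d/=np.linalg.norm(d);q=A-np.array([x[0],x[1],80]);return np.linalg.norm(q-np.outer(q@d,d),axis=1)-15
s=least_squares(f,[466,-336,0,0],loss="soft_l1",f_scale=1);print(s.x[:2].round(1),np.degrees(np.arctan(s.x[2:])).round(1),np.percentile(W[(abs(W[...,0]-466)<30)&(abs(W[...,1]+336)<30)][:,2],99.5))
E
```

```text
t 24.6917 tcp [ 474.2 -337.2   85.2] w 0.343 g 24.6 F [-0.4  1.6 14.6] M [ 0.43  0.52 -0.05]
open t 25.675 tcp [ 473.3 -337.    84.2] w 1.001 g 0.0 F [-0.  -0.4 -0.3] M [-0.04  0.04 -0.01]
up t 27.6917 tcp [ 400.4 -337.1  240.2] w 0.999 g 0.0 F [ 1.1  0.1 -0.1] M [-0.03 -0.03  0.08]
[ 466. -336.] [1.2 0.4] 129.45916846376974
```

View pics/w6.png

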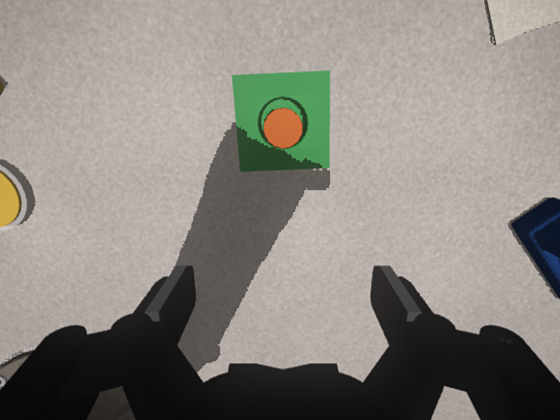

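The orange cap at (283,128) stands in the well. Its top is at z≈129 (128 expected) and level, and the gripper is clear.

```bash
python3 -c "
from h import *
print(job_done())"
```

```text
the job is handed in; nothing more can be done
None
```

The orange-capped tube was swung from 45° to about 2.5° off upright against the rail, at about 25 N because the grip would not loosen to 8 N. It was set down and released standing upright on the floor of the green holder's well, the blue tube was left in its rest, and the job was handed in at about 28 s.

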